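# Lock the drip stand's arm with its thumbscrew

## Robot

A 7-joint arm with a two-finger parallel gripper is mounted at the origin on the work surface. World frame = base frame: x ahead of the robot, y to its left, z up, the work surface at z = 0. Lengths are in m, angles in degrees, forces in N, time in s.
With the tool pointing down it reaches from about 0.425 to 0.95 m from the base axis. Payload 4.7 kg.
Tool frame: the origin (TCP) lies at the very end of the fingers, on their centre line; the grasp point (between the pads) lies 19 mm behind it; z points along the fingers, y is the direction in which the jaws open and shut (so a half turn about z gives the same grasp; the last joint's range is limited). The gripper opens to 85 mm and grips with 20 to 120 N. Pads are 22 mm wide; open, the fingers measure 114 mm over their backs; the gripper's body (76 mm by 85 mm) begins 54 mm behind the grasp point. The pads swing forward as they close: fully open they stand 13 mm farther back than shut.
Start: joints at [-65.197, 26.849, -2.785, 87.806, 1.381, 65.374, -4.715], TCP at [0.301, 0.604, 0.231] pointing down, gripper open.
Joint ranges: [-148.3, 148.3], [-19.14, 114.17], [-79.39, 73.82], [5.75, 140.21], [-59.74, 239.74], [12.07, 113.84], [-152.46, 152.46]. Speed limits (degrees/s): [147.25, 147.25, 180, 180, 180, 180, 180].

## Interface

Orientations are given as [roll, pitch, yaw] about the fixed x, y, z axes, in that order (R = Rz(yaw) Ry(pitch) Rx(roll)).
In Python, from bench import robot gives the robot as it stands.
- The arm moves only by the shell command python3 -m inch 'ROWS' [FORCE]. ROWS is JSON, a list that holds one entry, the list of rows, each a list of 7 numbers: the shift along the tool's x, y, z in m, then the turn, a rotation vector about the tool's x, y, z in degrees, then the finger opening in m, from 0 to 0.0854. A call has 1 to 10 rows; each row shifts and turns the commanded pose from where the row before left it, along the tool's axes as they then stand; what a row does not reach is not made up. A row lasts 1/8 s, in which the tool goes at most 62.5 mm and 10.7 degrees, less where a joint would pass 70% of its speed; a pose out of reach is approached as far as the arm can. A call is refused whole if a number of a shift passes 0.0625 or a number of a turn 10.7, either way. A call with a gripper value outside its range is refused whole. The fingers move at their own pace and stop on an object; FORCE is the grip in N (left out, the last holds). Time passes only in rows, so rows that do not move let the fingers close. It gives the time, the measured TCP pose, the force and the opening at its end, in the units of the state.
- robot.state(): the state, without advancing time (a new reading comes with each control period).
- robot.get_image(name): name is "scene" or "top" or "wrist"; returns a dict with "pixels" (420x560x3 uint8, red, green, blue), "depth" (420x560 float32, m along the optical axis (not along the pixel's ray), 0 where there is no reading), "vfov" (degrees; the focal length in pixels is half the picture's height over the tangent of half this angle, whatever the lens; pixels are square), "cx", "cy" (the principal point, pixels), "k1" (the pictures are not rectified: a ray, as slopes to the right and down, at radius r is drawn at 1 + k1 r^2 times it, then the intrinsics apply), "extrinsics" (4x4, takes a point from world to camera coordinates). Camera axes: x right, y up, looking along -z (the intrinsics and any distortion apply to the point x, -y, -z); pixel columns grow to the right and rows downward; lengths in m; the calibration is good to about 2 mm. A picture is of the moment at which its call begins.
- robot.job_done(): hands the job in, once; it reports no verdict.
The state is a dict: "clock": time; "joint_positions": joint angles; "qd": joint speeds; "tau": joint torques, N m; "position": TCP position; "tcp_rot": TCP orientation; "wrist_force": force on the tool from outside, world axes, zero at the start; "moment": the same for the moment, N m; "grip_width": finger opening in m.
Only numpy, scipy, OpenCV 4.12 (cv2) and the standard library are available. Lean on these libraries where they do the work, as an engineer would, in place of code of your own. Each camera call takes 0.05 s, during which the arm holds its last target. There are 200 camera calls.

## Task

Swing the coffee stand's dripper arm in until its slot lies over the locking post, take the thumbscrew from its wooden block and put it down through the slot into the nut in the post, feeling gently for the nut's pocket, until its collar sits flat on the arm. Then give it about a quarter turn clockwise to lock it and let go, without forcing the screw and without disturbing the cup, kettle, dripper and bean dish.

Things in the scene. Friction and masses are not known exactly. Their poses are not given: they have to be found in the camera images.
- stand: Fixed coffee drip stand: wooden board 150 x 340 x 20 mm, a round steel pivot post at y = +110 mm and a square locking post at y = -118 mm. Origin: centre of the board's underside; z up. A turning nut in the locking post's top takes the thumbscrew. The nut turns only clockwise (from above), with about 0.06 N m of friction, and stays where it is left. Over 25 N between screw and stand damages it.
- swing_arm (a joint): Flat aluminium arm, 8 mm thick, 34 mm wide, with a 92 mm ring in it, that swings level about the pivot post; top face 138 mm above the table. In rad: 0 = slot lined up over the locking post, growing as the free end swings to -x of the stand (clockwise from above), 0.35 to 0.75 at the start; it can overshoot to -0.12. It stays where it is left (0.25 N m of friction).
- pivot (a point): Point on the swing axis of the arm, at its top face (138 mm above the table).
- hold (a point): Centre of the arm's straight stretch between ring and slot, 165 mm from the pivot, mid-thickness (134 mm above the table): 34 mm wide, both edges free for 50 mm along the arm; a good place to pinch it across. The point turns with the arm; its y axis runs along the arm, towards the pivot.
- slot (a point): Centre of the slot through the arm's free end, at the arm's top face, 228 mm from the pivot. The slot is 46 mm long (along the arm) and 12 mm wide, its upper edge slightly bevelled. Its y axis runs along the arm, towards the pivot.
- post_top (a point): Middle of the locking post's top, 129 mm above the table, 1 mm under the arm. In it is the dark nut, 56 mm across, with an oblong pocket in its flat top: 20 mm long along the stand's y, 11.5 mm wide, 14 mm deep. The pocket lies anywhere up to 12 mm either way from this point along the stand's y; that is not measured: feel for it along the slot (or look through the slot). It does not shift.
- screw_grip (a point): Middle of the thumbscrew's flat wing, the place to grip it: steel, 32 mm long along x, 8 mm thick along y, 23 mm high; 51 mm above the tip, 30 mm above the collar's underside. z points from tip to wing. It stands wing up in the block at the start. Below the wing: a 12 mm round neck 14 mm long, then a collar 26 mm across, 5 mm thick. Mass 50 to 100 g.
- screw_tip (a point): Centre of the underside of the screw's T-foot: 18 mm long along x (like the wing), 8 mm wide, 9 mm high; above it a round 8 mm shank, 12 mm long, up to the collar. With the foot along the slot, either way round, it goes through the arm into the pocket; fully home the tip is 117 mm above the table, and turning the screw clockwise turns the nut and locks it. At the start it is 9 mm above the table.
- caddy: Fixed wooden block 80 x 80 x 30 mm; the thumbscrew stands in its oblong hole (22 x 12 mm), the wing along the block's x axis. Origin: centre of the underside.
- cup: White ceramic cup, 76 mm across, 82 mm high, on the stand's board between the posts, under the arm. Leave alone. Origin: centre of the underside.
- kettle: Steel kettle with a spout, about 156 mm across, 150 mm high. Leave alone. Origin: centre of the underside.
- bean_dish: Round foil dish with coffee beans, 170 mm across, 24 mm high. Leave alone. Origin: centre of the underside.
- dripper: White conical coffee dripper, 112 mm across, 75 mm high, with a handle. Leave alone. Origin: centre of the underside.
Things that resemble listed ones, but are neither listed nor needed, are in the scene too. Of the things that look like the part that bears screw_grip, the smaller one is meant.

How it is judged (in metres and radians):
On the way, in this order (a step that is already met when the one before it is completed fails the run):
1. the arm is swung in: its slot lies over the locking post (value of joint swing_arm between -0.025 and 0.025 rad), for 0.2 s.
2. the thumbscrew is through the slot and home in the nut, not yet turned (all of step 1 and z of screw_tip in the frame of stand below 0.12 m and horizontal distance between screw_tip and post_top below 0.017 m and angle between the x axis of screw_grip and the y axis of stand, either way round below 0.3 rad), for 0.1 s.
3. the home thumbscrew is turned about a quarter turn (z of screw_tip in the frame of stand below 0.12 m and horizontal distance between screw_tip and post_top below 0.017 m and angle between the x axis of screw_grip and the y axis of stand, either way round above 1 rad), for 0.2 s.
At the end, for the whole second after the job is handed in: Arm within 0.025 rad of lined up; thumbscrew upright (0.12 rad) through slot and nut, tip at most 120 mm above the table (3 mm from home) and within 17 mm of the post top's middle, wing turned over 1.0 rad from the slot; cup within 30 mm of its place; let go (all of step 1 and all of step 3 and angle between screw_grip's own z axis and vertical below 0.12 rad and distance of cup from where it was at the start of the episode below 0.03 m); the robot touches nothing.
It fails at once if the thumbscrew is forced: more than 25 N between it and the stand, arm or nut (contact force between screw and stand above 25 N).
It fails at once if the white cup on the stand's board is shifted by more than 30 mm or tipped (distance of cup from where it was at the start of the episode above 0.03 m or angle between cup's own z axis and vertical above 0.3 rad).
It fails at once if the steel kettle is shifted by more than 30 mm or tipped (distance of kettle from where it was at the start of the episode above 0.03 m or angle between kettle's own z axis and vertical above 0.3 rad).
It fails at once if the foil dish of beans is shifted by more than 30 mm or tipped (distance of bean_dish from where it was at the start of the episode above 0.03 m or angle between bean_dish's own z axis and vertical above 0.3 rad).
It fails at once if the white dripper is shifted by more than 30 mm or tipped (distance of dripper from where it was at the start of the episode above 0.03 m or angle between dripper's own z axis and vertical above 0.3 rad).
It also fails if it takes over 72 s, if anything falls off the work surface, if the arm or the gripper's body presses on something with over 40 N, if the wrist force passes 120 N, or if a joint passes its speed limit or range.

## Working session

There is one attempt and no reset: what is moved stays moved. The work goes in short steps, Python scripts to look and compute and a shell command to move; the robot and the scene stay as the last step left them, time stands still between calls to the robot, and variables do not carry over. Pictures are saved under pics/ and viewed, about 8 in all and at most 12, crops included, and the job is handed in when it is done.

```bash
mkdir -p pics
cat > h.py <<'E'
import numpy as np, cv2
from scipy.spatial.transform import Rotation as R
from bench import robot
def grab(n,save=None):
    im=robot.get_image(n)
    if save: cv2.imwrite('pics/'+save,im['pixels'][:,:,::-1])
    np.save('last_'+n+'.npy',im,allow_pickle=True)
    return im
def load(n): return np.load('last_'+n+'.npy',allow_pickle=True).item()
def cal(im):
    f=210/np.tan(np.radians(im['vfov'])/2)
    return np.array([[f,0,im['cx']],[0,f,im['cy']],[0,0,1]]),np.array([im['k1'],0,0,0.])
def ray(im,u,v):
    K,d=cal(im); p=cv2.undistortPoints(np.array([[[u,v]]],float),K,d)[0,0]
    E=np.array(im['extrinsics']); A=E[:3,:3]; c=-A.T@E[:3,3]
    return c, A.T@np.array([p[0],-p[1],-1])
def at_z(im,u,v,z):
    c,r=ray(im,u,v); return c+r*(z-c[2])/r[2]
def at_depth(im,u,v):
    c,r=ray(im,u,v); return c+r*im['depth'][int(round(v)),int(round(u))]
def proj(im,P):
    K,d=cal(im);E=np.array(im['extrinsics']); q=E[:3,:3]@np.array(P)+E[:3,3]
    x,y=q[0]/-q[2],-q[1]/-q[2]; s=1+im['k1']*(x*x+y*y)
    return K[0,0]*x*s+K[0,2],K[0,0]*y*s+K[1,2]
def cloud(im):
    K,d=cal(im); v,u=np.mgrid[:420,:560]
    p=cv2.undistortPoints(np.stack([u,v],-1).reshape(-1,1,2).astype(float),K,d)[:,0]
    E=np.array(im['extrinsics']);D=im['depth'].reshape(-1,1)
    c=np.hstack([p[:,:1],-p[:,1:],-np.ones((len(p),1))])*D
    return ((c-E[:3,3])@E[:3,:3]).reshape(420,560,3)
def todo(pos=None,yaw=None,tilt=True):
    "shift in tool axes, rotvec deg in tool axes to get to pos with tool down & yaw"
    s=robot.state(); A=R.from_euler('xyz',s['tcp_rot'],degrees=True)
    y=s['tcp_rot'][2] if yaw is None else yaw
    B=R.from_euler('xyz',[180,0,y],degrees=True)
    rv=(A.inv()*B).as_rotvec(degrees=True)
    if pos is not None:
        print('shift',A.inv().apply(np.array(pos)-s['position']).round(4))
    print('turn',rv.round(2))
E
python3 - <<'E'
from h import *
a=grab('top','top0.png');b=grab('scene','scene0.png')
print(robot.state())
for i in(a,b):print(i['vfov'],i['k1'],-np.array(i['extrinsics'])[:3,:3].T@np.array(i['extrinsics'])[:3,3])
E
```

```text
{'clock': 0.1, 'joint_positions': array([-65.19757111,  26.8931857 ,  -2.78587992,  87.86659998,
         1.38147651,  65.37462116,  -4.71465584]), 'qd': array([ 0.10516746, -0.12894553,  0.12837138, -0.15716888, -0.07215464,
       -0.09066718, -0.02166946]), 'tau': array([ 7.62791005e-04, -5.11512029e+01, -4.70556272e-02, -2.38393056e+01,
        1.08112363e-02,  4.32761764e-03,  1.31536271e-05]), 'position': array([0.30048705, 0.60384676, 0.23036262]), 'tcp_rot': array([-1.79899230e+02,  3.35390769e-03,  1.53545852e+02]), 'wrist_force': array([0.16919489, 0.05477577, 0.33208098]), 'moment': array([-0.01206284, -0.04140057,  0.02484549]), 'grip_width': 0.08576339808371858}
42.3337291626924 -0.09702722118748619 [ 0.3955021  -0.00614953  1.4995131 ]
49.96828315400888 0.04535876885161529 [1.17479603 0.75307771 0.76032122]
```

View pics/top0.png

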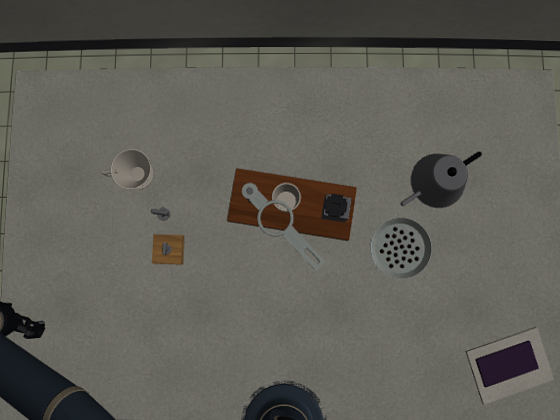

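View pics/scene0.png

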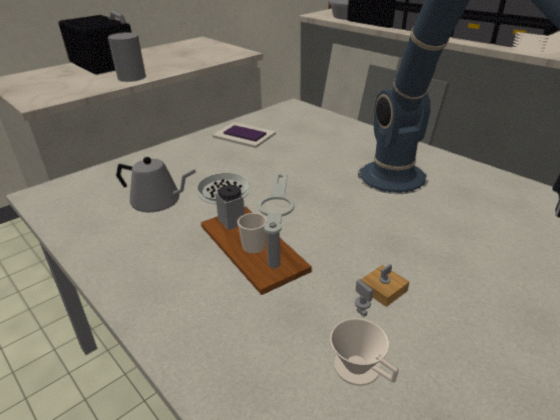

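Top: robot base at (283,410), board centre (292,204), pivot (249,190), locking post with dark nut (336,206), arm slot (312,256), cup (286,196), kettle (440,180), bean dish (401,248), dripper (131,169). Screw candidates: one in the block at (167,249), one loose on the table at (160,212). The description says the one in the block (smaller); a crop will confirm.

Run:
```python
from h import *
a=load('top');P=cloud(a);x,y,z=P[...,0],P[...,1],P[...,2]
# stand board
def box(m):
    q=P[m][:,:2].astype(np.float32);return cv2.minAreaRect(q)
hsv=cv2.cvtColor(a['pixels'],cv2.COLOR_RGB2HSV)
u=np.arange(560)[None]+0*z;v=np.arange(420)[:,None]+0*z
reg=(u>220)&(u<365)&(v>160)&(v<250)
board=reg&(abs(z-.02)<.008)&(hsv[...,1]>90)
print('board',board.sum(),box(board))
nut=reg&(u>315)&(z>.11)&(z<.16); print('nut z',np.median(z[nut]),nut.sum(),box(nut))
arm=(u>235)&(u<330)&(v>175)&(v<275)&(z>.12)&(z<.16)&(hsv[...,1]<60)
arm&=~((u>318)&(v<240)); print('arm z',np.median(z[arm]),arm.sum())
for n,uv in dict(pivot=(249,190),slot=(312,256),).items(): print(n,at_z(a,*uv,.138))
print('nutc',at_z(a,336,206,.129))
d=at_z(a,249,190,.138)-at_z(a,312,256,.138);print('dist',np.hypot(*d[:2]))
cad=(u>145)&(u<190)&(v>228)&(v<270)&(z>.02)&(z<.04)&(hsv[...,1]>70);print('caddy',cad.sum(),box(cad))
scr=(u>145)&(u<190)&(v>228)&(v<270)&(z>.05);print('screw',scr.sum(),P[scr].mean(0),P[scr].max(0),box(scr))
l=(u>148)&(u<176)&(v>200)&(v<224)&(z>.012);print('loose',l.sum(),P[l].mean(0),P[l].min(0),P[l].max(0))
c1=cv2.resize(a['pixels'][195:275,130:200],None,fx=5,fy=5,interpolation=2)
b=load('scene');c2=cv2.resize(b['pixels'][250:330,335:415],None,fx=5,fy=5,interpolation=2)
cv2.imwrite('pics/crop1.png',np.hstack([c1,c2])[...,::-1])
```

```text
board 4472 ((0.5946139693260193, -0.02473299205303192), (0.3386169672012329, 0.14944866299629211), 80.77229309082031)
nut z 0.12873103243599426 509 ((0.575240433216095, -0.13932369649410248), (0.06647792458534241, 0.05678809434175491), 81.39491271972656)
arm z 0.1390006955030193 1279
pivot [0.61370735 0.08538196 0.138     ]
slot [ 0.44620331 -0.07359878  0.138     ]
nutc [ 0.57357983 -0.13613007  0.129     ]
dist 0.23093825439206608
caddy 771 ((0.46922656893730164, 0.3148651123046875), (0.08268318325281143, 0.0770941972732544), 89.17019653320312)
screw 62 [0.45613051 0.25701859 0.32203262] [0.48373021 0.31992909 1.4995131 ] ((0.4399684965610504, 0.15510094165802002), (0.3333486318588257, 0.028188437223434448), 79.41680145263672)
loose 166 [0.5598876  0.31992475 0.08819555] [ 0.3955021  -0.00614953  0.02752907] [0.58098928 0.34852463 1.4995131 ]
```

View pics/crop1.png

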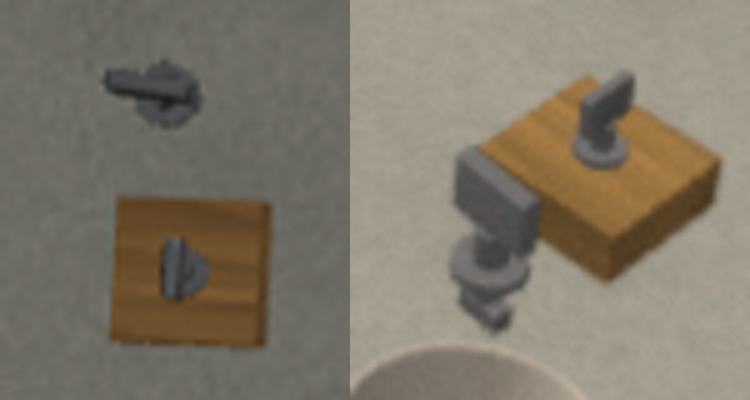

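Crop confirms: the loose one (left) is larger with a free T-foot; the one in the block at (167,249) is the smaller, meant one, wing along world x. Now go to a hover over the hold point.

```bash
python3 -m inch '[[[-0.041,-0.044,-0.002,0,0,0,0.085],[-0.041,-0.044,-0.002,0,0,0,0.085],[-0.041,-0.044,-0.002,0,0,0,0.085],[-0.041,-0.044,-0.002,0,0,0,0.085],[-0.041,-0.044,-0.002,0,0,0,0.085],[-0.041,-0.044,-0.002,0,0,0,0.085],[-0.041,-0.044,-0.002,0,0,0,0.085],[-0.041,-0.044,-0.002,0,0,0,0.085],[-0.041,-0.044,-0.002,0,0,0,0.085],[-0.041,-0.044,-0.002,0,0,0,0.085]]]'
python3 -m inch '[[[-0.041,-0.044,0,0,0,0,0.085],[0,0,0,0,0,10,0.085],[0,0,0,0,0,10,0.085],[0,0,0,0,0,10,0.085],[0,0,0,0,0,10,0.085],[0,0,0,0,0,10,0.085],[0,0,0,0,0,10,0.085],[0,0,0,0,0,10,0.085],[0,0,0,0,0,10,0.085],[0,0,0,0,0,10,0.085]]]'
python3 -m inch '[[[0,0,0,0,0,10,0.085],[0,0,0,0,0,10,0.085],[0,0,0,0,0,0,0.085],[0,0,0,0,0,0,0.085]]]'
python3 - <<'E'
from h import *
w=grab('wrist','w1.png')
s=robot.state();print(s['position'],s['tcp_rot'])
for n,p in dict(hold=(.4934,-.0289,.138),slot=(.4462,-.0736,.138)).items():print(n,proj(w,p))
E
```

```text
clock: 1.35
position: [0.4718, 0.0259, 0.2513]
tcp_rot: [180.0, -0.0, 153.6]
wrist_force: [1.4, 0.1, -0.1]
grip_width: 0.0854
clock: 2.6
position: [0.4885, -0.0299, 0.2509]
tcp_rot: [-180.0, 0.0, 63.2]
wrist_force: [-0.4, 0.6, 0.3]
grip_width: 0.085
clock: 3.1
position: [0.4887, -0.0298, 0.2511]
tcp_rot: [-180.0, 0.0, 43.7]
wrist_force: [0.1, 0.3, 1.2]
grip_width: 0.0849
[ 0.48872189 -0.02990598  0.25117662] [-1.79987889e+02  6.98953524e-03  4.36533774e+01]
hold (np.float64(283.5544860665001), np.float64(202.9863393546236))
slot (np.float64(282.95631014173773), np.float64(268.6038441825563))
```

View pics/w1.png

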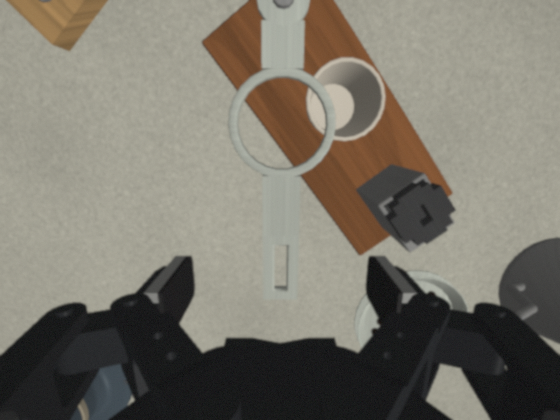

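Wrist view: arm runs vertically at u≈282, pivot (283,1), ring (282,122), slot (281,267), dark nut (418,210), cup (346,98); fingers straddle the arm.

Run:
```python
from h import *
w=load('wrist')
pv=at_z(w,283,1,.14);sl=at_z(w,281,267,.138);rg=at_z(w,282,122,.138);e1=at_z(w,269,235,.138);e2=at_z(w,294,235,.138);n=at_z(w,418,210,.129)
print(pv,sl,rg,n,np.hypot(*(pv-sl)[:2]),np.hypot(*(pv-n)[:2]),np.hypot(*(e1-e2)[:2]))
d=(pv-sl)[:2];d/=np.hypot(*d);print('armdir',np.degrees(np.arctan2(d[1],d[0])))
h=sl[:2]+.063*d;print('hold',h); todo([*h,.117],43.6)
```

```text
[0.6083814  0.08247792 0.14      ] [ 0.44611616 -0.0710648   0.138     ] [0.5430965  0.02081069 0.138     ] [ 0.57542548 -0.12739909  0.129     ] 0.22339510165408777 0.21244870040834593 0.023321137844498716
armdir 43.417909744716845
hold [ 0.49187683 -0.02776398]
shift [0.0038 0.0007 0.1342]
turn [-0.01  0.01  0.05]
```

```bash
python3 -m inch '[[[0.004,0.0005,0.045,0,0,0,0.085],[0,0,0.045,0,0,0,0.085],[0,0,0.045,0,0,0,0.085],[0,0,0,0,0,0,0.085],[0,0,0,0,0,0,0.03],[0,0,0,0,0,0,0.03],[0,0,0,0,0,0,0.03],[0,0,0,0,0,0,0.03]]]' 25
python3 - <<'E'
from h import *
s=robot.state();print(s)
# swing rows: rotation about pivot by phi CCW
p=s['position'][:2]
for pv in [(.6125,.0843),(.6084,.0825)]:
    v=p-np.array(pv);print('radius',np.hypot(*v),'ang',np.degrees(np.arctan2(-v[1],-v[0])))
E
```

```text
clock: 4.15
position: [0.4931, -0.0274, 0.1178]
tcp_rot: [179.9, -0.1, 43.6]
wrist_force: [-1.5, 0.9, 5.8]
grip_width: 0.0336
{'clock': 4.15, 'joint_positions': array([-24.92446511,  19.47424331,  28.42416457, 120.04102206,
       -13.45443098,  43.32469019, -34.48633416]), 'qd': array([ 0.0877834 ,  0.06623191,  0.02216592, -0.11181773,  0.09966989,
        0.03602422,  0.0597118 ]), 'tau': array([ 1.91575434e-02, -3.14368629e+01,  3.59108113e+00, -1.63439941e+01,
       -6.02437416e-03, -3.43669513e-01,  9.87141975e-03]), 'position': array([ 0.49310421, -0.02741915,  0.11783473]), 'tcp_rot': array([ 1.79929630e+02, -1.46279515e-01,  4.35556662e+01]), 'wrist_force': array([-1.50529355,  0.86821851,  5.81708915]), 'moment': array([ 0.04473661,  0.20155998, -0.015794  ]), 'grip_width': 0.03358701662177191}
radius 0.16351306400076293 ang 43.09758153618289
radius 0.15929638323413034 ang 43.63241675953428
```

```bash
python3 -m inch '[[[0.0006,0.0144,0,0,0,-5,0.03],[0.0006,0.0144,0,0,0,-5,0.03],[0.0006,0.0144,0,0,0,-5,0.03],[0.0006,0.0144,0,0,0,-5,0.03],[0.0006,0.0144,0,0,0,-5,0.03],[0.0006,0.0144,0,0,0,-5,0.03],[0.0006,0.0144,0,0,0,-5,0.03],[0,0,0,0,0,0,0.03],[0,0,0,0,0,0,0.03]]]'
python3 - <<'E'
from h import *
w=grab('wrist','w2.png');grab('top','t2.png')
s=robot.state();print(s['position'],s['tcp_rot'],s['wrist_force'])
t=load('top')
c2=cv2.resize(t['pixels'][155:255,220:370],None,fx=5,fy=5,interpolation=2)
cv2.imwrite('pics/crop2.png',c2[...,::-1])
E
```

```text
clock: 5.28
position: [0.5799, -0.0758, 0.1179]
tcp_rot: [179.8, -0.0, 78.5]
wrist_force: [-0.6, -0.1, 5.4]
grip_width: 0.0336
[ 0.57988972 -0.07577611  0.11789524] [ 1.79825936e+02 -3.03241869e-02  7.85362807e+01] [ 0.00748412 -0.59276322  5.61990102]
```

View pics/w2.png

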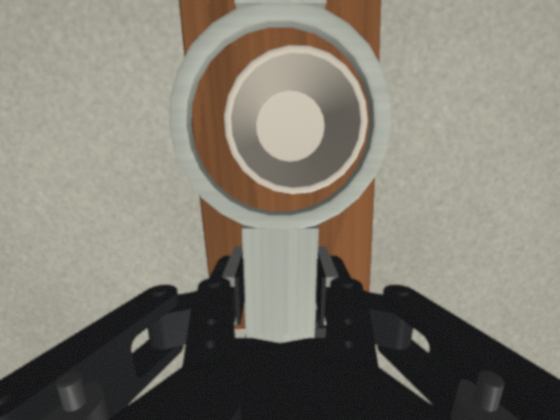

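Wrist view: arm pinched in jaws (u 243–318), ring (281,118), cup under it; board edges at u≈180→213 and 380→367 give the stand's yaw.

Run:
```python
from h import *
w=load('wrist');hsv=cv2.cvtColor(w['pixels'],cv2.COLOR_RGB2HSV)
m=(hsv[...,1]>110)&(hsv[...,2]>40)
L=[];Rr=[]
for v in range(5,250,5):
    u=np.where(m[v])[0]; L.append(at_z(w,u.min()-.5,v,.02)[:2]);Rr.append(at_z(w,u.max()+.5,v,.02)[:2])
res=[]
for Q in(L,Rr):
    vx,vy,x0,y0=cv2.fitLine(np.array(Q,np.float32),cv2.DIST_HUBER,0,.001,.001)[:,0]
    if vy<0:vx,vy=-vx,-vy
    res.append((vx,vy,x0,y0));print('edge dir',np.degrees(np.arctan2(vy,vx)),x0,y0)
vx,vy=np.mean(res,0)[:2];n=np.array([vy,-vx])/np.hypot(vx,vy)
a=[np.dot(n,r[2:]) for r in res];print('width',a[1]-a[0],'mid offset',np.mean(a))
# arm axis offset: pinch point
s=robot.state();p=s['position'][:2];print('tcp offset from mid',n@p-np.mean(a),'yaw',s['tcp_rot'][2])
# nut from depth in first top image
t=load('top')
```

```text
edge dir 81.173836 0.52674043 0.012946654
edge dir 84.858116 0.66082066 -0.040769506
width 0.13961685 mid offset 0.5910663
tcp offset from mid -0.006265492752852375 yaw 78.53628071883648
```

View pics/crop2.png

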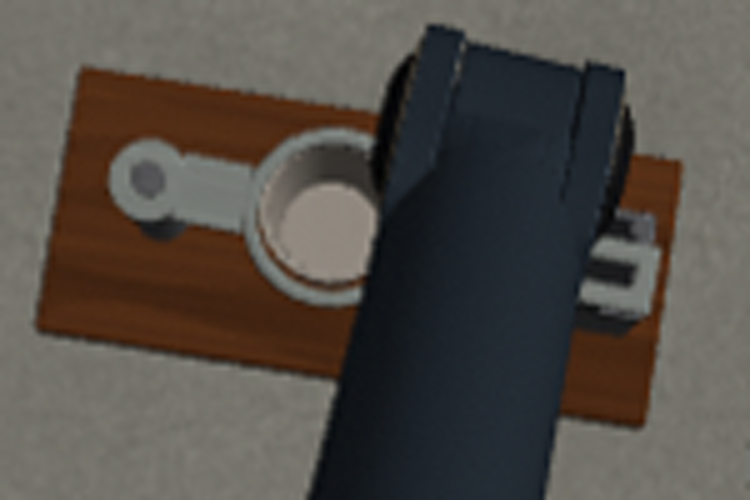

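Top crop: pivot (148,180), slot end (655,275 in crop) with the nut's square post still protruding slightly above → a few degrees short. Fit the board edges in the first top picture for precise yaw.

Run:
```python
from h import *
t=load('top');cam=dict(t)
def fit(png):
    img=cv2.imread('pics/'+png);hsv=cv2.cvtColor(img,cv2.COLOR_BGR2HSV)
    m=((hsv[...,1]>110)&(hsv[...,2]>30)).astype(np.uint8);m[:, :215]=0;m[:,370:]=0;m[:150]=0;m[262:]=0
    T=[];B=[]
    for u in range(242,345,3):
        v=np.where(m[:,u])[0]
        T.append(at_z(cam,u,v.min()-.5,.02)[:2]);B.append(at_z(cam,u,v.max()+.5,.02)[:2])
    Lf=[];Rt=[]
    for r in range(178,215,3):
        u=np.where(m[r])[0];Lf.append(at_z(cam,u.min()-.5,r,.02)[:2])
    for r in range(195,232,3):
        u=np.where(m[r])[0];Rt.append(at_z(cam,u.max()+.5,r,.02)[:2])
    F=[]
    for n,Q in zip('TBLR',(T,B,Lf,Rt)):
        f=cv2.fitLine(np.array(Q,np.float32),cv2.DIST_WELSCH,0,.001,.001)[:,0];F.append(f)
        print(n,np.degrees(np.arctan2(f[1],f[0])),f[2:])
    return F
F=fit('top0.png')
a=np.radians(np.mean([np.degrees(np.arctan2(*(f[1::-1]*np.sign(f[1])))) for f in F[:2]]))
d=np.array([np.cos(a),np.sin(a)]);n=np.array([d[1],-d[0]])
wT,wB=n@F[0][2:],n@F[1][2:];lL,lR=d@F[2][2:],d@F[3][2:]
print('yaw dir',np.degrees(a),'w',wT-wB,'len',lL-lR)
c=n*(wT+wB)/2+d*(lL+lR)/2
print('centre',c,'pivot',c+.11*d,'post',c-.118*d,'hold',c+.11*d-.165*d)
p=robot.state()['position'][:2];v=c+.11*d-p;print('r',np.hypot(*v),'armang',np.degrees(np.arctan2(v[1],v[0])))
```

```text
T 80.576706 [ 0.66696733 -0.03985777]
B 80.67217 [5.2361274e-01 1.1270344e-04]
L -9.556984 [0.61938494 0.14299199]
R -9.621586 [ 0.5716995 -0.1922827]
yaw dir 80.62443 w 0.147951 len 0.3385642
centre [ 0.59452957 -0.02447817] pivot [0.61244917 0.08405242] post [ 0.5753068 -0.1409019] hold [ 0.5855698  -0.07874347]
r 0.16311123852008344 armang 78.48555242058582
```

```bash
python3 -m inch '[[[0.0001,0.006,0,0,0,-2.1,0.03],[0,0,0,0,0,0,0.03],[0,0,0,0,0,0,0.03],[0,0,0,0,0,0,0.085],[0,0,0,0,0,0,0.085],[0,0,0,0,0,0,0.085],[0,0,0,0,0,0,0.085]]]'
python3 -m inch '[[[0,0,-0.05,0,0,0,0.085],[0,0,-0.05,0,0,0,0.085],[-0.01,0,-0.05,0,0,0,0.085],[-0.02,0,-0.01,0,0,0,0.085],[0,0,0,0,0,0,0.085],[0,0,0,0,0,0,0.085]]]'
python3 - <<'E'
from h import *
w=grab('wrist','w3.png')
s=robot.state();print(s['position'],s['tcp_rot'])
E
```

```text
clock: 6.25
position: [0.5847, -0.0769, 0.1161]
tcp_rot: [-180.0, -0.0, 80.6]
wrist_force: [-0.7, 0.5, 0.0]
grip_width: 0.0849
clock: 7.0
position: [0.579, -0.1057, 0.2743]
tcp_rot: [-179.8, -0.0, 80.7]
wrist_force: [-0.4, 0.7, -0.4]
grip_width: 0.085
[ 0.57916062 -0.10539987  0.27428538] [-1.79790559e+02 -1.87709997e-02  8.06924520e+01]
```

View pics/w3.png

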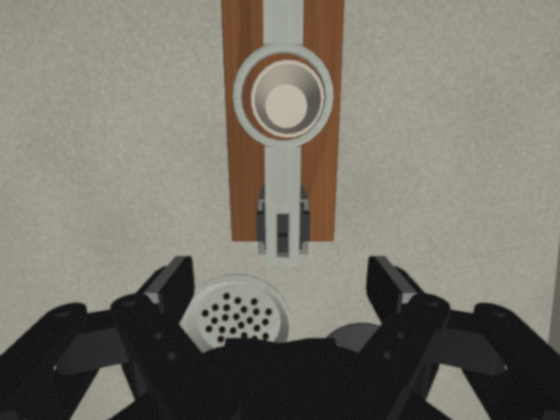

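Wrist view: the arm is vertical at u≈283, slot (283,235) over the dark nut, symmetric on the board. Zoom on the slot to see the pocket.

Run:
```python
from h import *
w=load('wrist')
c=w['pixels'][195:270,245:320].astype(float)
c=np.clip(255*(c/255)**.45,0,255).astype(np.uint8)
cv2.imwrite('pics/crop3.png',cv2.resize(c,None,fx=7,fy=7,interpolation=0)[...,::-1])
g=w['pixels'].mean(2)
print([(v,int(g[v,280:286].mean()),round(float(np.median(at_depth(w,283,v)[2])),3)) for v in range(206,264,1)])
hs=cv2.cvtColor(w['pixels'],cv2.COLOR_RGB2HSV);
for v in (20,160,175,185,255):
    print(v,g[v,255:312].astype(int))
```

```text
[(206, 154, 0.139), (207, 154, 0.138), (208, 155, 0.138), (209, 155, 0.138), (210, 155, 0.139), (211, 152, 0.137), (212, 143, 0.137), (213, 119, 0.137), (214, 86, 0.129), (215, 64, 0.127), (216, 58, 0.131), (217, 57, 0.129), (218, 57, 0.129), (219, 57, 0.417), (220, 56, 0.116), (221, 58, 0.115), (222, 57, 0.115), (223, 57, 0.114), (224, 58, 0.116), (225, 57, 0.114), (226, 56, 0.115), (227, 58, 0.115), (228, 57, 0.115), (229, 57, 0.115), (230, 56, 0.115), (231, 56, 0.115), (232, 49, 0.115), (233, 41, 0.116), (234, 34, 0.12), (235, 33, 0.124), (236, 40, 0.126), (237, 48, 0.13), (238, 55, 0.129), (239, 57, 0.129), (240, 57, 0.129), (241, 58, 0.131), (242, 59, 0.129), (243, 57, 0.13), (244, 57, 0.13), (245, 58, 0.13), (246, 58, 0.129), (247, 58, 0.129), (248, 58, 0.128), (249, 58, 0.129), (250, 58, 0.129), (251, 63, 0.129), (252, 72, 0.13), (253, 83, 0.111), (254, 89, 0.13), (255, 94, 0.133), (256, 109, 0.137), (257, 130, 0.137), (258, 146, 0.139), (259, 154, 0.14), (260, 157, 0.138), (261, 157, 0.137), (262, 157, 0.138), (263, 157, 0.137)]
20 [ 74  74  76  76  77  78  83 103 131 152 160
[... 436 characters left out ...]
75  76  72  74  71  72  72  83 107 135 152 156 157 158 155 158 156
 155 154 153 155 154 153 153 154 154 152 153 151 152 154 156 156 157 156
 154 155 154 155 153 153 154 153 144 121  94  80  77  78  74  77  75  77
  78  78  78]
185 [ 75  75  72  74  75  72  72  70  75  97 131 150 158 158 156 157 156 156
 153 154 153 154 154 154 154 153 154 153 154 151 152 153 157 156 157 155
 153 154 155 153 154 154 155 151 141 114  85  73  72  73  77  75  76  73
  74  76  76]
255 [152 150 149 147 149 149 149 148 147 147 149 152 153 156 157 156 155 156
 157 154 146 131 113 100  96  94  94  94  94  93  93  92  98 112 134 149
 157 157 158 159 160 158 157 154 154 153 153 151 148 146 146 145 149 153
 153 154 156]
```

View pics/crop3.png

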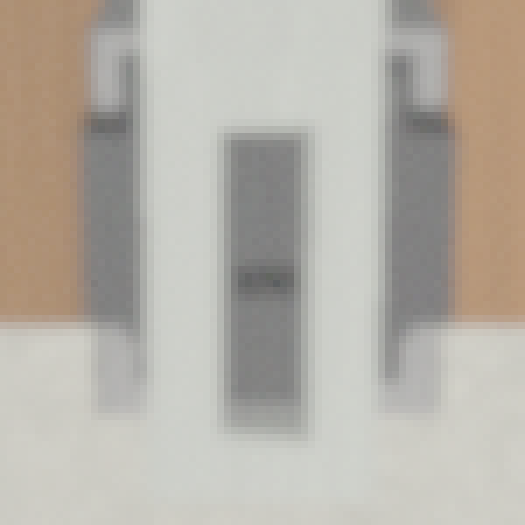

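The crop shows the slot (v≈213–257) with nut below; depth drops to 0.115 (pocket floor) for v 219–233 with the dark end wall at 234–236. Locate pocket, slot and arm axis.

Run:
```python
from h import *
w=load('wrist')
c=ray(w,0,0)[0];print('cam',c)
e1=at_z(w,283,218.7,.129);e2=at_z(w,283,237.3,.129);print('pocket',e1,e2,np.hypot(*(e1-e2)[:2]),(e1+e2)/2)
s1=at_z(w,283,213.3,.138);s2=at_z(w,283,256.5,.138);print('slot len',np.hypot(*(s1-s2)[:2]),(s1+s2)/2)
for v,a,b in((20,262,303),(160,264.2,300.8),(175,264.2,300.6),(255,276,288.5)):
    A,B=at_z(w,a,v,.138),at_z(w,b,v,.138);print(v,np.hypot(*(A-B)[:2]),(A+B)/2)
A=np.mean([at_z(w,a,v,.138) for v,a in((160,264.2),(160,300.8),(175,264.2),(175,300.6))],0)
sl=at_z(w,282.3,255,.138);pc=(e1+e2)/2
d=np.array([np.cos(np.radians(80.6)),np.sin(np.radians(80.6))]);pv=np.array([.61245,.08405]);post=np.array([.5753,-.1409])
g=w['pixels'].mean(2)
for v in (222,228,244): print(g[v,272:295].astype(int))
print('armdir straight->pivot',np.degrees(np.arctan2(*(pv-A[:2])[::-1])),'slot->pivot',np.degrees(np.arctan2(*(pv-sl[:2])[::-1])))
print('pocket along from post', (pc[:2]-post)@d,'lateral',(pc[:2]-post)@[d[1],-d[0]])
# posts: nut/post edges at v 225..240
print(g[240,245:322].astype(int))
```

```text
cam [ 0.58891488 -0.0413891   0.41700384]
pocket [ 0.57720818 -0.12504234  0.129     ] [ 0.57397586 -0.14517897  0.129     ] 0.02039439697467797 [ 0.57559202 -0.13511065  0.129     ]
slot len 0.046528940186264696 [ 0.57477591 -0.13986332  0.138     ]
20 0.03510143286422741 [0.60527162 0.05254088 0.138     ]
160 0.03479134563634856 [ 0.58631914 -0.06495912  0.138     ]
175 0.035048812866732545 [ 0.58395056 -0.07905431  0.138     ]
255 0.01296783931837935 [ 0.570587   -0.16104842  0.138     ]
[156 158 155 144 117  87  63  56  58  58  59  56  57  58  60  71  94 121
 141 153 155 156 157]
[156 156 153 144 118  87  64  57  59  58  57  55  58  58  59  71  93 122
 140 151 155 156 158]
[157 157 154 144 119  88  64  59  55  57  57  58  58  57  60  75 102 128
 147 155 157 157 158]
armdir straight->pivot 80.07189350398762 slot->pivot 80.31945090317078
pocket along from post 0.005759302156572508 lateral -0.0006574502688945744
[ 90  88  90  90  87  89  87  90  88  88  85  82  78  70  66  65  65  63
  62  73 104 133 150 155 157 156 157 157 156 155 142 119  88  64  59  57
  57  57  59  58  56  62  74 101 128 146 154 157 157 157 157 157 150 134
 103  72  59  60  61  66  66  67  67  74  83  90  97  98  98  96  95  94
  94  94  98  96  93]
```

Pocket at (0.5752,−0.1351): 20.4 mm long and 5.8 mm from post centre (consistent with spec); slot 46.5 mm long; arm aligned within ~0.01 rad. Next, the screw.

```bash
python3 -m inch '[[[0.0496,-0.0219,0,0,0,0,0.085],[0.0496,-0.0219,0,0,0,0,0.085],[0.0496,-0.0219,0,0,0,0,0.085],[0.0496,-0.0219,0,0,0,0,0.085],[0.0496,-0.0219,0,0,0,0,0.085],[0.0496,-0.0219,0,0,0,0,0.085],[0.0496,-0.0219,0,0,0,0,0.085],[0.0496,-0.0219,0,0,0,0,0.085],[0,0,0.025,0,0,-10,0.085],[0,0,0.025,0,0,-10,0.085]]]'
python3 -m inch '[[[0,0,0,0,0,-10,0.085],[0,0,0,0,0,-10,0.085],[0,0,0,0,0,-10,0.085],[0,0,0,0,0,-10,0.085],[0,0,0,0,0,-10,0.085],[0,0,0,0,0,-10,0.085],[0,0,0,0,0,-10,0.085],[0,0,0,0,0,-10,0.085],[0,0,0,0,0,0,0.085],[0,0,0,0,0,0,0.085]]]'
python3 - <<'E'
from h import *
w=grab('wrist','w4.png')
s=robot.state();print(s['position'],s['tcp_rot'],proj(w,(.469,.315,.07)))
E
```

```text
clock: 8.3
position: [0.47, 0.3151, 0.2241]
tcp_rot: [-179.9, 0.0, 101.2]
wrist_force: [0.4, -0.4, 0.4]
grip_width: 0.0849
clock: 9.55
position: [0.4711, 0.3136, 0.2255]
tcp_rot: [-180.0, -0.1, -179.5]
wrist_force: [0.5, -0.5, -0.5]
grip_width: 0.085
[0.47123885 0.31362247 0.22571858] [-1.79976065e+02 -5.52501154e-02 -1.79444452e+02] (np.float64(281.553377264516), np.float64(198.63495396145245))
```

View pics/w4.png

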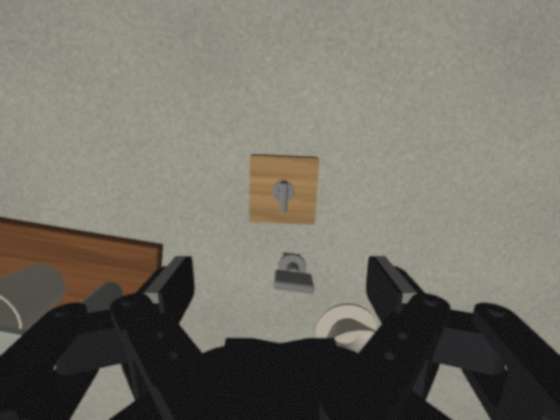

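Wrist view: block (284,189), small screw wing (284,198), loose larger one (293,272) well clear of the jaws' path.

Run:
```python
from h import *
w=load('wrist');P=cloud(w);z=P[...,2]
m=(z>.055)&(z<.085);m[:150]=0;m[235:]=0;m[:,:240]=0;m[:,330:]=0
q=P[m];r=cv2.minAreaRect(q[:,:2].astype(np.float32));print(m.sum(),np.median(q[:,2]),r,q.mean(0))
vv,uu=np.where(m);print(uu.min(),uu.max(),vv.min(),vv.max())
hs=cv2.cvtColor(w['pixels'],cv2.COLOR_RGB2HSV);b=(hs[...,1]>90)&(hs[...,2]>60);b[:140]=0;b[235:]=0;b[:,:235]=0;b[:,335:]=0
k=b&(abs(z-.03)<.008);print('caddy',cv2.minAreaRect(P[k][:,:2].astype(np.float32)))
g=w['pixels'].mean(2)
for v in(196,200,205,209): print(g[v,274:296].astype(int))
print(g[180:220,284].astype(int))
# tool yaw and target
```

```text
240 0.07057952525594571 ((0.46796467900276184, 0.31625813245773315), (0.007993205450475216, 0.03169763833284378), 88.17086029052734) [0.46693922 0.31623464 0.0700452 ]
279 287 181 212
caddy ((0.467600554227829, 0.31664353609085083), (0.078312449157238, 0.07903046905994415), 88.20038604736328)
[117 115 115 114 115 115 117 118 117 115 111 105  99  99 108 113 114 113
 111 110 110 112]
[119 122 121 119 117 114 117 119 117 114 110 103  96 104 112 114 116 118
 117 116 118 117]
[113 117 115 116 118 118 119 118 116 114 109 100  96 102 112 118 117 116
 116 115 115 117]
[110 110 111 111 114 120 120 119 115 111 106  99  95 101 108 109 111 111
 111 111 112 112]
[ 90  70  66  83  99 112 115 116 114 114 115 113 114 114 114 114 111 111
 112 112 110 109 110 111 109 109 108 110 107 106 107 109 113 110 108 105
 105 107 104 105]
```

Run:
```python
from h import *
todo([.468,.3163,.044],178.2)
```

```text
shift [0.003  0.0028 0.1817]
turn [-0.03 -0.05  2.36]
```

```bash
python3 -m inch '[[[0.003,0.0028,0,0,0,2.4,0.05],[0,0,0.05,0,0,0,0.05],[0,0,0.05,0,0,0,0.05],[0,0,0.05,0,0,0,0.05],[0,0,0.03,0,0,0,0.05],[0,0,0,0,0,0,0.05],[0,0,0,0,0,0,0.05]]]'
python3 -m inch '[[[0,0,0,0,0,0,0.0],[0,0,0,0,0,0,0.0],[0,0,0,0,0,0,0.0],[0,0,0,0,0,0,0.0],[0,0,0,0,0,0,0.0],[0,0,0,0,0,0,0.0]]]' 50
python3 - <<'E'
from h import *
s=robot.state();print(s['position'],s['tcp_rot'],s['wrist_force'],s['moment'])
E
```

```text
clock: 10.48
position: [0.4693, 0.3171, 0.0475]
tcp_rot: [179.9, 0.1, 178.2]
wrist_force: [0.6, -0.2, 0.2]
grip_width: 0.0499
clock: 11.22
position: [0.4692, 0.3168, 0.0475]
tcp_rot: [179.9, 0.1, 178.2]
wrist_force: [0.5, -1.8, 6.4]
grip_width: 0.0071
[0.46922331 0.31684391 0.04750928] [1.79925843e+02 8.79347977e-02 1.78231410e+02] [ 0.47892875 -1.76733458  6.43835132] [-0.08669531  0.1791347   0.01495445]
```

```bash
python3 -m inch '[[[0,0,-0.03,0,0,0,0],[0,0,-0.045,0,0,0,0],[0,0,-0.045,0,0,0,0],[0,0,-0.045,0,0,0,0],[0,0,-0.045,0,0,0,0],[-0.01,-0.0375,0,0,0,0,0],[-0.01,-0.0375,0,0,0,0,0],[-0.01,-0.0375,0,0,0,0,0],[-0.01,-0.0375,0,0,0,0,0],[-0.01,-0.0375,0,0,0,0,0]]]'
python3 -m inch '[[[-0.01,-0.0375,0,0,0,0,0],[-0.01,-0.0375,0,0,0,0,0],[-0.01,-0.0375,0,0,0,0,0],[-0.01,-0.0375,0,0,0,0,0],[-0.01,-0.0375,0,0,0,0,0],[-0.01,-0.0375,0,0,0,0,0],[-0.01,-0.0375,0,0,0,0,0],[0,0,0,0,0,9.7,0],[0,0,0,0,0,9.7,0],[0,0,0,0,0,9.7,0]]]'
python3 -m inch '[[[0,0,0,0,0,9.7,0],[0,0,0,0,0,9.7,0],[0,0,0,0,0,9.7,0],[0,0,0,0,0,9.7,0],[0,0,0,0,0,9.7,0],[0,0,0,0,0,9.7,0],[0,0,0,0,0,9.7,0],[0,0,0,0,0,0,0],[0,0,0,0,0,0,0],[0,0,0,0,0,0,0]]]'
python3 - <<'E'
from h import *
w=grab('wrist','w5.png')
s=robot.state();print(s['position'],s['tcp_rot'],s['wrist_force'],s['grip_width']);todo([.575,-.1363,.2055],80.7)
E
```

```text
clock: 12.48
position: [0.5126, 0.1259, 0.2562]
tcp_rot: [-180.0, -0.0, 178.2]
wrist_force: [0.7, -0.1, -0.9]
grip_width: 0.0071
clock: 13.72
position: [0.5743, -0.1373, 0.2559]
tcp_rot: [-180.0, -0.1, 148.8]
wrist_force: [0.5, -0.0, -2.3]
grip_width: 0.0068
clock: 14.98
position: [0.5746, -0.1372, 0.2562]
tcp_rot: [-180.0, -0.0, 81.3]
wrist_force: [0.8, 0.4, -0.3]
grip_width: 0.0072
[ 0.57463889 -0.13721708  0.25624396] [-1.79994839e+02 -1.12213613e-02  8.12956258e+01] [-0.36151568  0.36385926 -0.66183804] 0.006988285381525205
shift [0.001  0.0002 0.0507]
turn [-0.01 -0.01  0.6 ]
```

View pics/w5.png

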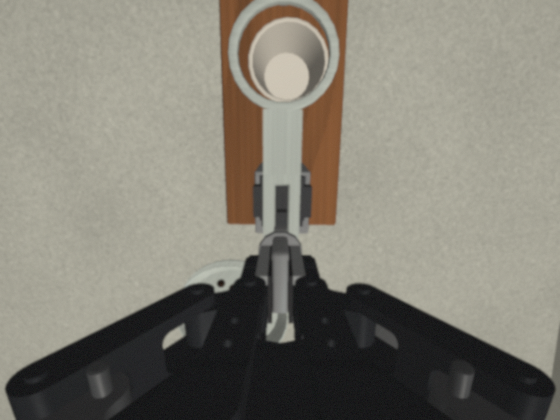

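Wrist view: screw held upright along the arm, wing (280,275), collar front (280,236), slot (282,210). Check the held screw's projection against where it should appear.

Run:
```python
from h import *
w=load('wrist');s=robot.state();p=s['position'];A=R.from_euler('xyz',s['tcp_rot'],degrees=True)
def T(x,y,z): return proj(w,p+A.apply([x,y,z]))
for off in(0,.0012,.003):
    print(off,'foot front tip',np.round(T(off+.009,0,.0385),1),'collar front mid',np.round(T(off+.013,0,.015),1),'collar L/R',np.round(T(off,.013,.0125),1),np.round(T(off,-.013,.0125),1),'wing front top',np.round(T(off+.016,0,-.024),1))
c=np.clip(255*(w['pixels'][190:330,235:330]/255.)**.6,0,255).astype(np.uint8)
cv2.imwrite('pics/crop4.png',cv2.resize(c,None,fx=5,fy=5,interpolation=2)[:,:,::-1][:600])
```

```text
0 foot front tip [282.  223.1] collar front mid [282.2 228.6] collar L/R [304.8 251.5] [259.6 251.4] wing front top [282.9 250.1]
0.0012 foot front tip [282.  221.3] collar front mid [282.2 226.6] collar L/R [304.8 249.6] [259.5 249.5] wing front top [282.9 247.5]
0.003 foot front tip [282.  218.7] collar front mid [282.3 223.6] collar L/R [304.9 246.6] [259.5 246.6] wing front top [282.9 243.7]
```

View pics/crop4.png

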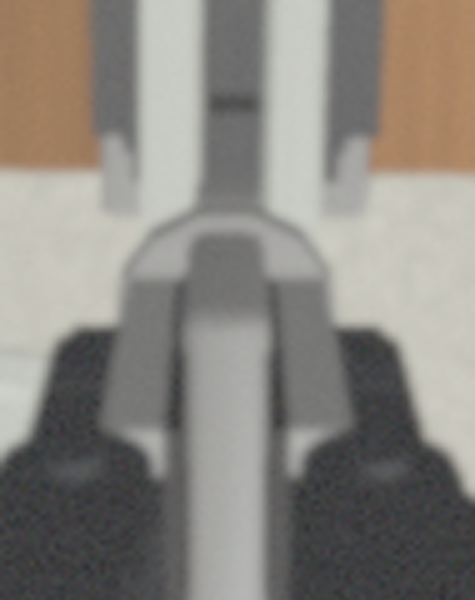

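Collar/wing appear at (280,232); jaws show the same small camera bias, while the far-range readings (screw vs pocket) agree on a TCP target of (0.5750,−0.1363). Descend to just above the slot, then feel.

```bash
python3 -m inch '[[[0.001,0.0003,0.02,0,0,0.6,0],[0,0,0.03,0,0,0,0],[0,0,0.02,0,0,0,0],[0,0,0,0,0,0,0],[0,0,0,0,0,0,0]]]'
python3 - <<'E'
from h import *
s=robot.state();print(s['position'],s['tcp_rot'],s['wrist_force'],s['moment'],s['grip_width']);todo([.575,-.1363,.1765],80.7)
E
```

```text
clock: 15.65
position: [0.5758, -0.1365, 0.1872]
tcp_rot: [179.9, -0.0, 80.6]
wrist_force: [0.0, -0.6, 0.3]
grip_width: 0.0067
[ 0.57576652 -0.13653987  0.18720906] [ 1.79911668e+02 -3.63619621e-03  8.06467498e+01] [ 0.0230062  -0.61806626  0.26409471] [-0.01527724 -0.01757521 -0.01982532] 0.006650985831364973
shift [ 0.0001 -0.0008  0.0107]
turn [ 0.09 -0.   -0.05]
```

```bash
python3 -m inch '[[[0,-0.0005,0.003,0,0,0,0],[0,0,0.003,0,0,0,0],[0,0,0.002,0,0,0,0],[0,0,0.002,0,0,0,0],[0,0,0.001,0,0,0,0],[0,0,0.001,0,0,0,0],[0,0,0.001,0,0,0,0],[0,0,0,0,0,0,0]]]'
python3 -c "
from h import *
for i in range(2):
  s=robot.state();print(s['position'],s['wrist_force'],s['moment'])"
```

```text
clock: 16.65
position: [0.5746, -0.1362, 0.1732]
tcp_rot: [-180.0, -0.0, 80.6]
wrist_force: [0.1, 0.3, -0.6]
grip_width: 0.0071
[ 0.57459168 -0.13616065  0.17318608] [ 0.10768209  0.26176876 -0.64660074] [-0.01713806 -0.04352511  0.0380801 ]
[ 0.57459168 -0.13616065  0.17318608] [ 0.10768209  0.26176876 -0.64660074] [-0.01713806 -0.04352511  0.0380801 ]
```

```bash
python3 -m inch '[[[0,0,0.002,0,0,0,0],[0,0,0.0015,0,0,0,0],[0,0,0.001,0,0,0,0],[0,0,0.001,0,0,0,0],[0,0,0,0,0,0,0]]]'; python3 -m inch '[[[0,0,0.001,0,0,0,0],[0,0,0,0,0,0,0]]]'; python3 -m inch '[[[0,0,0.0005,0,0,0,0],[0,0,0,0,0,0,0]]]'
```

```text
clock: 17.27
position: [0.5746, -0.1362, 0.1677]
tcp_rot: [-180.0, -0.0, 80.6]
wrist_force: [0.2, 0.8, -1.0]
grip_width: 0.0069
clock: 17.52
position: [0.5749, -0.1362, 0.1674]
tcp_rot: [180.0, -0.0, 80.6]
wrist_force: [-1.6, -0.0, 4.3]
grip_width: 0.007
clock: 17.77
position: [0.575, -0.1363, 0.1672]
tcp_rot: [179.9, -0.0, 80.6]
wrist_force: [-2.1, 0.9, 6.1]
grip_width: 0.0069
```

Contact at the nut's face (tip ≈0.129, 6 N): the pocket is slightly off. Feel along the slot with light pressure.

```bash
python3 -m inch '[[[0.001,0,-0.0003,0,0,0,0],[0,0,0,0,0,0,0]]]'; python3 -m inch '[[[0.001,0,0,0,0,0,0],[0,0,0,0,0,0,0]]]'; python3 -m inch '[[[0.001,0,0,0,0,0,0],[0,0,0,0,0,0,0]]]'
```

```text
clock: 18.02
position: [0.575, -0.1359, 0.1672]
tcp_rot: [179.9, 0.0, 80.6]
wrist_force: [-1.4, -1.4, 5.6]
grip_width: 0.0069
clock: 18.27
position: [0.5751, -0.1357, 0.1671]
tcp_rot: [179.9, 0.1, 80.6]
wrist_force: [-1.4, -1.0, 5.0]
grip_width: 0.0074
clock: 18.52
position: [0.5752, -0.135, 0.167]
tcp_rot: [179.9, 0.1, 80.6]
wrist_force: [-1.7, -3.7, 4.9]
grip_width: 0.0069
```

```bash
python3 -m inch '[[[0.001,0,0,0,0,0,0],[0,0,0,0,0,0,0]]]'; python3 -m inch '[[[0.001,0,0,0,0,0,0],[0,0,0,0,0,0,0]]]'
python3 -c "
from h import *
s=robot.state();print(s['position'],s['wrist_force'],s['moment'],s['tcp_rot'])"
```

```text
clock: 18.77
position: [0.5756, -0.1321, 0.1663]
tcp_rot: [180.0, 0.0, 80.7]
wrist_force: [1.3, -3.8, -0.4]
grip_width: 0.0074
clock: 19.02
position: [0.5755, -0.1318, 0.1664]
tcp_rot: [180.0, 0.0, 80.6]
wrist_force: [1.3, -4.1, -0.2]
grip_width: 0.0074
[ 0.57552773 -0.13177176  0.16635956] [ 1.29107393 -4.10109686 -0.22751072] [-1.17557401 -0.2254683   0.00686616] [1.79980938e+02 4.74878039e-02 8.06292540e+01]
```

It dropped into the pocket (z-force gone, end wall now resists in y). Ease back and lower.

```bash
python3 -m inch '[[[-0.0015,0,0.0005,0,0,0,0],[0,0,0.0005,0,0,0,0],[0,0,0,0,0,0,0]]]'; python3 -m inch '[[[0,0,0.001,0,0,0,0],[0,0,0.001,0,0,0,0],[0,0,0,0,0,0,0]]]'
python3 -c "
from h import *
s=robot.state();print(s['position'],s['wrist_force'],s['moment'],s['tcp_rot'])"
```

```text
clock: 19.4
position: [0.5755, -0.1323, 0.1656]
tcp_rot: [180.0, -0.0, 80.7]
wrist_force: [1.4, -1.3, 1.1]
grip_width: 0.0071
clock: 19.77
position: [0.5754, -0.1324, 0.1635]
tcp_rot: [180.0, -0.0, 80.7]
wrist_force: [1.3, -2.0, 0.4]
grip_width: 0.007
[ 0.5754252  -0.13236698  0.16345154] [ 1.29959611 -2.01733168  0.41823925] [-0.39734031 -0.52660878  0.00130684] [ 1.79986740e+02 -2.58796972e-02  8.06548950e+01]
```

```bash
python3 -m inch '[[[-0.0007,0.0006,0.001,0,0,0,0],[0,0,0.0015,0,0,0,0],[0,0,0.0015,0,0,0,0],[0,0,0,0,0,0,0]]]'; python3 -m inch '[[[0,0,0.001,0,0,0,0],[0,0,0.001,0,0,0,0],[0,0,0,0,0,0,0]]]'; python3 -m inch '[[[0,0,0.001,0,0,0,0],[0,0,0,0,0,0,0]]]'
```

```text
clock: 20.27
position: [0.5754, -0.1331, 0.1591]
tcp_rot: [-179.9, -0.0, 80.6]
wrist_force: [1.9, -0.1, -1.4]
grip_width: 0.0071
clock: 20.65
position: [0.5754, -0.1335, 0.1573]
tcp_rot: [-180.0, -0.0, 80.6]
wrist_force: [0.7, -0.3, -0.6]
grip_width: 0.0071
clock: 20.9
position: [0.5755, -0.1335, 0.1564]
tcp_rot: [-180.0, -0.0, 80.6]
wrist_force: [0.6, -0.9, -0.3]
grip_width: 0.0069
```

```bash
python3 -m inch '[[[0,0,0.0007,0,0,0,0],[0,0,0,0,0,0,0]]]'; python3 -m inch '[[[0,0,0.0006,0,0,0,0],[0,0,0,0,0,0,0]]]'; python3 -m inch '[[[0,0,0.0005,0,0,0,0],[0,0,0,0,0,0,0]]]'
```

```text
clock: 21.15
position: [0.5755, -0.1335, 0.1557]
tcp_rot: [-180.0, -0.0, 80.6]
wrist_force: [-0.4, 0.4, 0.2]
grip_width: 0.0071
clock: 21.4
position: [0.5757, -0.1335, 0.1555]
tcp_rot: [-180.0, -0.0, 80.6]
wrist_force: [-1.3, 0.6, 1.7]
grip_width: 0.007
clock: 21.65
position: [0.5762, -0.1336, 0.1555]
tcp_rot: [179.9, -0.0, 80.6]
wrist_force: [-1.4, 1.3, 4.6]
grip_width: 0.007
```

Home: collar rests on the arm at TCP z=0.1555, exactly the expected height, 4.6 N. Now turn clockwise.

```bash
python3 -m inch '[[[0,0,-0.0003,0,0,5,0],[0,0,0,0,0,5,0],[0,0,0,0,0,5,0],[0,0,0,0,0,0,0]]]'; python3 -m inch '[[[0,0,0,0,0,5,0],[0,0,0,0,0,5,0],[0,0,0,0,0,5,0],[0,0,0,0,0,0,0]]]'
python3 -c "
from h import *
s=robot.state();print(s['position'],s['wrist_force'],s['moment'],s['tcp_rot'])"
```

```text
clock: 22.15
position: [0.577, -0.1342, 0.1555]
tcp_rot: [179.8, 0.0, 65.7]
wrist_force: [2.6, -2.0, 2.3]
grip_width: 0.0071
clock: 22.65
position: [0.5769, -0.1341, 0.1556]
tcp_rot: [179.8, -0.0, 50.8]
wrist_force: [2.6, -2.3, 2.7]
grip_width: 0.0072
[ 0.57688902 -0.13413102  0.15558426] [ 2.59455157 -2.33637407  2.66836795] [-0.53451967 -0.72545516  0.08130556] [ 1.79823635e+02 -3.88980643e-02  5.07590605e+01]
```

```bash
python3 -m inch '[[[0,0,0,0,0,5,0],[0,0,0,0,0,5,0],[0,0,0,0,0,5,0],[0,0,0,0,0,5,0],[0,0,0,0,0,5,0],[0,0,0,0,0,5,0],[0,0,0,0,0,0,0]]]'; python3 -m inch '[[[0,0,0,0,0,5,0],[0,0,0,0,0,5,0],[0,0,0,0,0,5,0],[0,0,0,0,0,5,0],[0,0,0,0,0,5,0],[0,0,0,0,0,5,0],[0,0,0,0,0,0,0],[0,0,0,0,0,0,0]]]'
python3 -c "
from h import *
s=robot.state();print(s['position'],s['wrist_force'],s['moment'],s['tcp_rot'])"
```

```text
clock: 23.52
position: [0.5767, -0.1342, 0.1556]
tcp_rot: [179.9, -0.1, 20.8]
wrist_force: [4.4, -4.4, 3.0]
grip_width: 0.0067
clock: 24.52
position: [0.5766, -0.1341, 0.1556]
tcp_rot: [180.0, -0.1, -9.2]
wrist_force: [3.5, -2.8, 3.7]
grip_width: 0.0067
[ 0.57657211 -0.13410692  0.15559837] [ 3.47891464 -2.75250205  3.73489464] [-0.78276976 -1.01314632  0.04395336] [ 1.79969443e+02 -1.36006691e-01 -9.23742553e+00]
```

```bash
python3 -m inch '[[[0.0007,0.0005,0,0,0,0,0],[0,0,0,0,0,0,0],[0,0,0,0,0,0,0.06],[0,0,0,0,0,0,0.06],[0,0,0,0,0,0,0.06],[0,0,0,0,0,0,0.06],[0,0,0,0,0,0,0.06]]]' 20; python3 -m inch '[[[0,0,-0.02,0,0,0,0.06],[0,0,-0.03,0,0,0,0.06],[0,0,-0.05,0,0,0,0.06],[-0.03,0,-0.03,0,0,0,0.06],[-0.03,0,0,0,0,0,0.06],[0,0,0,0,0,0,0.06],[0,0,0,0,0,0,0.06]]]'
python3 - <<'E'
from h import *
w=grab('wrist','w6.png');t=grab('top','t6.png');b=grab('scene','s6.png')
s=robot.state();print(s['position'],s['tcp_rot'],s['wrist_force'])
P=cloud(w);z=P[...,2]
m=(z>.165)&(z<.19)
n,l,st,cc=cv2.connectedComponentsWithStats(m.astype(np.uint8))
for i in range(1,n):
    if st[i,4]>60:
        q=P[l==i];print(st[i],q.mean(0),np.percentile(q[:,2],[5,50,95]),cv2.minAreaRect(q[:,:2].astype(np.float32)))
c=[cv2.resize(b['pixels'][170:300,180:340],(480,390)),cv2.resize(w['pixels'],(320,240))]
cv2.imwrite('pics/f.png',np.hstack([c[0],np.vstack([c[1],np.zeros((150,320,3),np.uint8)])])[...,::-1])
E
```

```text
clock: 25.4
position: [0.5761, -0.134, 0.1549]
tcp_rot: [-180.0, 0.0, -9.4]
wrist_force: [0.1, -0.1, 0.5]
grip_width: 0.0601
clock: 26.28
position: [0.5177, -0.1243, 0.286]
tcp_rot: [-180.0, -0.1, -9.3]
wrist_force: [1.1, 0.1, 1.2]
grip_width: 0.06
[ 0.51774644 -0.12441991  0.28511141] [ 1.79954663e+02 -4.93595570e-03 -9.35209234e+00] [ 0.63469888  0.46840825 -0.8166266 ]
[274 122  12  40 362] [ 0.57535447 -0.13419889  0.17865198] [0.17698088 0.17875187 0.1800077 ] ((0.5751481652259827, -0.1341688334941864), (0.007945246994495392, 0.032238904386758804), 84.21810150146484)
```

View pics/f.png

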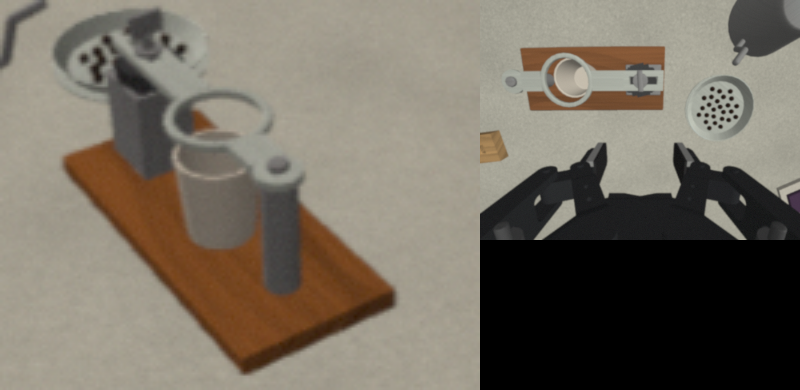

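Final view: screw stands upright with the wing across the arm, wing top 0.1787 (expected 0.1795), turned ~86°; cup, dish and kettle undisturbed. One check of the arm's angle against the board.

Run:
```python
from h import *
w=load('wrist');P=cloud(w);hs=cv2.cvtColor(w['pixels'],cv2.COLOR_RGB2HSV)
m=(abs(P[...,2]-.138)<.005)
d=np.array([np.cos(np.radians(80.6)),np.sin(np.radians(80.6))]);n=np.array([d[1],-d[0]]);pv=np.array([.61245,.08405])
q=P[m][:,:2]-pv;a=q@d;b=q@n;k=(abs(b)<.03)
C=[]
for s in np.r_[-.05:-.03:.004,-.185:-.145:.004]:
    j=k&(abs(a-s)<.002)
    if j.sum()>8:C.append((s,(np.percentile(b[j],2)+np.percentile(b[j],98))/2))
C=np.array(C);f=np.polyfit(C[:,0],C[:,1],1);print('arm slope rad rel stand',f,len(C))
br=(hs[...,1]>110)&(abs(P[...,2]-.02)<.008);print(cv2.minAreaRect(P[br][:,:2].astype(np.float32)))
```

```text
arm slope rad rel stand [-0.00304338 -0.00158346] 17
((0.5576624870300293, -0.02221977710723877), (0.6948534250259399, 0.2639557719230652), 89.41670989990234)
```

Arm is within 0.003 rad of lined up. Hand in.

```bash
python3 -c "
from bench import robot
print(robot.job_done(), robot.state()['clock'])"
```

```text
the job is handed in; nothing more can be done
the job is handed in; nothing more can be done
```

The thumbscrew is locked in the nut, released, and the job is handed in; the arm had finished moving at about 26 s on the robot's clock. No verdict is reported.

**What I did:** I pinched the dripper arm and swung it in over the locking post. I took the smaller thumbscrew from its block and lowered it through the slot. The tip first landed on the nut's face at about 6 N, so I slid it about 4 mm along the slot until it dropped into the pocket. I seated it, turned it 90° clockwise and let go. The highest force I read at the wrist with the screw in the stand was about 7 N, against the 25 N limit.

**Last checks:**
- **Arm:** within about 0.003 rad of lined up.
- **Screw height:** wing top at 0.1787 m against 0.1795 m expected, which fits the collar sitting flat.
- **Screw angle:** wing turned about 86° from the slot and upright in the pictures. I did not measure its tilt as a number.
- **Screw position:** about 7 mm from the post's middle, inside the 17 mm limit.
- **Other things:** the cup, kettle and bean dish look undisturbed in the final pictures. I judged them by eye and did not measure them. I did not check the dripper in the final pictures, but the robot never went near it.

**What disagreed:**
- My camera reading of the pocket was 2–3 mm off along the slot, so it had to be found by feel.
- A final colour fit of the board in the wrist picture came out unusable because other objects were included. I kept the board fit from the first top picture instead.

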